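# Press the end plug home with the bar clamp

## Task

The square tube leg lying between the jaws of the one-hand bar clamp has its black plastic end plug only started in the bore. Pump the clamp's trigger until the jaw has pressed the plug fully home, so that its head is tight against the tube's end, but feel for it going firm and do not squeeze on, or the plug cracks; then press the release tab so that the jaw springs all the way back. Lift the finished leg out and lay it down gently, flat on its side, in the low grey tray, without disturbing the other stock on the bench.

Things in the scene. Friction and masses are not known exactly. Their poses are not given: they have to be found in the camera images.
- clamp: One-hand bar clamp fixed on its side to the bench; never moves. Origin: on the bench under the bar's axis. x along the bar from body to moving jaw, y from bar to the jaws' tips, z up; grip and trigger point to -y. Bar 20 mm wide (y), 8 thick, centre 48 mm up, sticks out at the rear from x = -104 mm (jaw open) to -160. Body: x -84 to 42, y -22 to 26, up to z 67 mm.
- fixed_pad (a point): Middle of the fixed jaw's rubber pad face, which looks to clamp +x: clamp (50, 70, 48) mm. Both jaws reach to clamp y = 95 mm and up to z = 65 mm. Axes as the clamp.
- rest (a point): Middle of the flat rest that the tube lies on, 28 mm above the bench, at clamp (100, 70, 28) mm, 96 mm long (x); its two side lips are 3 mm thick, 30 mm left and right (y) at most, up to z = 33 mm. Axes as the clamp.
- handgrip (a point): Middle of the clamp's fixed pistol grip: 26 mm thick, about 100 mm long along clamp -y (raked back 0.16 rad), z 33 to 63 mm. The trigger stands before it (+x) with open bench in front; the release tab stands behind it (-x). Axes as the clamp.
- trigger (a joint): Trigger angle, rad: 0 at rest, 0.54 at its stop by the grip; springs back. A full stroke (past 0.48) clicks the jaw on one tooth, 6 mm; the first 0.14 is idle; after a shorter stroke it slips back. Push at trigger_face: 3 to 9 N with the jaw running free, 7 to 12 N as the plug goes in, then firm, rising steeply, once it is home. Each extra N adds 4 N at the jaw; 20 N (60 N there) cracks the plug.
- trigger_face (a point): Middle of the flat front (+x) face of the grey trigger blade; push it to clamp -x. At rest at clamp (48, -72, 48) mm. The blade is 12 mm thick, 52 mm long (y -49 to -101), 24 mm tall (z 36 to 60). It swings about a vertical pivot at clamp (30, 10): a full stroke moves this point 44 mm to -x and hardly in y. Axes turn with it.
- jaw (a joint): How far the moving jaw has advanced, m: 0 fully open, growing as it closes, at most 0.055. Its pad's face is at clamp x = 168 mm minus this. Teeth 6 mm apart hold it. Starts at 0 to 0.013. A spring of about 5 N draws it back to 0 when the release is pressed.
- pad: Hard rubber pad on the moving jaw, 16 mm thick, 36 mm square; origin at the middle of its face, which looks to clamp -x. With the work it yields about 1 mm per 30 N.
- release (a joint): Release tab angle, rad: 0 at rest (ratchet holds), 0.25 at its stop; past 0.17 the ratchet is free if the trigger is let go. The tab springs back, so hold it in, about half a second, until the jaw is back.
- release_face (a point): Middle of the rear (-x) face of the flat steel release tab, at rest at clamp (-62, -52, 48) mm; push it to clamp +x (towards the grip), about 9 mm to its stop. Takes 2 to 4 N, up to 12 N with the jaw loaded. Tab 8 mm thick, y -22 to -64, z 38 to 58 mm; vertical pivot at clamp (-58, -16).
- tube: Bare steel square tube leg, 40 x 40 mm, 80 mm long, 0.3 kg with its plug, loose on the clamp's rest. Origin: middle of its underside. x along the tube, the plug in its +x end (towards the moving jaw), z up. It starts 1 to 8 mm off the fixed pad.
- tube_center (a point): Centre of the square tube, 20 mm above its underside. Axes as the tube.
- plug_head (a point): Middle of the outer face of the black plastic plug's head (40 x 40 x 5 mm), which the moving jaw presses on. Fully home, with the head on the tube's end, it lies 45 mm from the tube's centre along the tube's +x; it starts 8 to 12 mm farther out. The plug is a press fit, about 10 N, and stays where it is pushed. Axes as the tube.
- tray: Low grey open tray, 200 (x) x 150 (y) x 30 mm outside, walls and floor 4 mm thick, fixed. Origin: middle of its underside. Stands to the left or right of the clamp; the tall blue bin with the plugs stands on the other side.
- stock_bin: Blue bin of plugs, 180 x 130 x 80 mm, fixed. Bystander. Origin: middle of its underside.
- bare_tube: Another 40 mm square tube, open, standing upright, 80 mm tall. Bystander. Origin: middle of its underside.
- spare_plug: A spare black end plug lying head down, 40 x 40 x 25 mm. Bystander.
- flange_a: Lower of two stacked dark steel rings, 100 mm across, 14 mm thick. Bystander.
- flange_b: Upper of the two stacked rings. Bystander.
- sleeve: Stepped round steel sleeve, 60 mm across, 80 mm tall. Bystander.
- mallet: Rubber mallet lying on the bench, 260 mm long. Bystander.
- wrench: Small steel open-end wrench lying on the bench, 180 mm long. Bystander.
There are look-alikes about, which are no part of the job. Several things have the shape of the tray; the one meant has the colours described above.

How it is judged:
On the way, in this order (a step that is already met when the one before it is completed fails the run):
1. the clamp's jaw has pressed the plug home: no more than 1 mm from full depth with the moving pad bearing on it (x of plug_head in the frame of tube below 0.046 m and contact force between pad and tube above 8 N), for 0.05 s.
2. the release has been pressed and the jaw has sprung back, to within 4 mm of fully open (value of joint jaw below 0.004 m), for 0.2 s.
At the end, for the whole second after the job is handed in: The tube lies still and flat on one of its sides on the tray's floor (its centre inside the walls, 18 to 30 mm above the tray's underside, its length level within 0.1 rad), its plug within 1 mm of fully home, and the clamp's jaw is back within 4 mm of fully open (x of plug_head in the frame of tube below 0.046 m and value of joint jaw below 0.004 m and x of tube_center in the frame of tray between -0.09 and 0.09 m and y of tube_center in the frame of tray between -0.065 and 0.065 m and z of tube_center in the frame of tray between 0.018 and 0.03 m and angle between tube's own x axis and vertical between 1.47 and 1.67 rad and linear speed of tube below 0.01 m/s); the robot touches nothing.
It fails at once if the plug is crushed: the jaw presses on it or the tube with more than 60 N (contact force between pad and tube above 60 N).
It fails at once if the tube is dropped or banged into the tray (more than 80 N) (contact force between tube and tray above 80 N).
It fails at once if any of the other loose stock (open tube, spare plug, rings, sleeve, mallet, wrench) is moved by more than 30 mm (distance of any of bare_tube, spare_plug, flange_a, flange_b, sleeve, mallet, wrench from where it was at the start of the episode above 0.03 m).
It also fails if it takes over 72 s, if anything falls off the work surface, if the arm or the gripper's body presses on something with over 40 N, if the wrist force passes 120 N, or if a joint passes its speed limit or range.

## Robot

A 7-joint arm with a two-finger parallel gripper is mounted at the origin on the work surface. World frame = base frame: x ahead of the robot, y to its left, z up, the work surface at z = 0. Lengths are in m, angles in rad, forces in N, time in s.
With the tool pointing down it reaches from about 0.4 to 0.85 m from the base axis. Payload 4.5 kg.
Tool frame: the origin (TCP) lies midway between the tips of the shut fingers; the grasp point (between the pads) lies 19 mm behind it; z points along the fingers, y is the direction in which the jaws open and shut (so a half turn about z gives the same grasp; the last joint's range is limited). The gripper opens to 85 mm and grips with 20 to 120 N. Pads are 22 mm wide; open, the fingers measure 114 mm over their backs; the gripper's body (76 mm by 85 mm) begins 54 mm behind the grasp point. The pads swing forward as they close: fully open they stand 13 mm farther back than shut.
Start: joints at [-1.297, 0.689, -0.195, 1.565, 0.157, 0.902, -0.215], TCP at [0.148, 0.607, 0.231] pointing down, gripper open.
Joint ranges: [-3.01, 3.01], [-0.46, 2.08], [-1.47, 1.51], [0.13, 2.56], [-1, 4.14], [0.04, 2.09], [-2.66, 2.66]. Speed limits (rad/s): [2.57, 2.57, 3.14, 3.14, 3.14, 3.14, 3.14].

## Interface

Orientations are given as a rotation vector (axis times angle).
In Python, from station import env gives the robot as it stands.
- The arm moves only by the tool apply_moves, never from a script. Its argument "targets" is a list of rows, each a list of 6 numbers: the shift along the tool's x, y, z normalised to -1 to 1, where 1 is 0.5 m, then the turn, a rotation vector about the tool's x, y, z normalised to -1 to 1, where 1 is 45 degrees. In form: [[x, y, z, ax, ay, az], ...]. A call has 1 to 12 rows; each row is the pose to reach, as a shift and turn from the pose commanded when the call began, along the tool's axes at that moment; what a row does not reach only later rows make up. A row lasts 1/10 s, in which the tool goes at most 50 mm and 8.59 degrees, less where a joint would pass 70% of its speed; a pose out of reach is approached as far as the arm can. A call with a number of a shift or a turn outside -1 to 1 is refused whole. A call with a gripper value outside its range is refused whole. "gripper" is the closure in counts, from 0 (fully open) to 255 (shut), set as the call begins (left out, the last holds). The fingers move at their own pace and stop on an object; "grip_force" is the grip in N (left out, the last holds). Time passes only in rows, so rows that repeat a pose let the fingers close. It gives the time, the measured TCP pose, the force and the opening at its end, in the units of the state.
- env.read_state(): the state, without advancing time (a new reading comes with each control period).
- env.get_image(name): name is "scene" or "top" or "wrist"; returns a dict with "img" (480x640x3 uint8, blue, green, red), "camera_matrix" (3x3 intrinsics, pixels), "D" ([k1, k2, p1, p2, k3] as OpenCV has them; the pictures are not rectified), "xyz" and "rotation" of the camera in the world; the wrist camera has in their place "tool_from_camera" (4x4, takes a point from camera to tool coordinates, whose origin is the TCP and whose axes are the flange's). Camera axes: x right, y down, z forward; pixel columns grow to the right and rows downward; lengths in m; the calibration is good to about 2 mm. A picture is of the moment at which its call begins: read the wrist's pose just before it. There is no depth.
- env.job_done(): hands the job in, once; it reports no verdict.
The state is a dict: "time_s": time; "joints": joint angles; "joint_vel": joint speeds; "effort": joint torques, N m; "position": TCP position; "orientation": TCP orientation; "wrist_force": force on the tool from outside, world axes, zero at the start; "ft_torque": the same for the moment, N m; "gripper_width": finger opening in m.
Only numpy, scipy, OpenCV 4.12 (cv2) and the standard library are available. Lean on these libraries where they do the work, as an engineer would, in place of code of your own. Each camera call takes 0.05 s, during which the arm holds its last target. There are 200 camera calls.

## Working session

There is one attempt and no reset: what is moved stays moved. The work goes in short steps, Python scripts to look and compute and a tool call to move; the robot and the scene stay as the last step left them, time stands still between calls to the robot, and variables do not carry over. Pictures are saved under pics/ and viewed, about 8 in all and at most 12, crops included, and the job is handed in when it is done.

Besides the shell and the picture viewer there is one more tool, called after ">>>" by a JSON object that holds its "name" and its "arguments", one argument or row to a line. apply_moves: Moves the arm, as the interface text tells. Scaled input: -1 to 1 covers 0.5 m each way for a shift and 45 degrees each way for a turn. Its arguments: {"type":"object","properties":{"targets":{"type":"array","items":{"type":"array","items":{"type":"number"}}},"gripper":{"type":"number"},"grip_force":{"type":"number"}},"required":["targets"]}

```bash
mkdir -p pics; ls; python3 - <<'E'
from station import env
import cv2,numpy as np
s=env.read_state(); print(s)
for n in ("scene","top"):
    d=env.get_image(n); cv2.imwrite(f"pics/{n}0.png",d["img"]); print(n,d["camera_matrix"],d["D"],d["xyz"],d["rotation"])
d=env.get_image("wrist");cv2.imwrite("pics/wrist0.png",d["img"]);print(d["tool_from_camera"],d["camera_matrix"],d["D"])
E
```

```text
pics
{'time_s': 0.0, 'joints': array([-1.29721557,  0.69001072, -0.1945243 ,  1.56638909,  0.15729392,
        0.90249639, -0.21504895]), 'joint_vel': array([ 0.00041439,  0.00118274,  0.00086956,  0.00044458, -0.00069822,
        0.00042843, -0.00036061]), 'effort': array([ 6.27620921e-04, -5.39622152e+01, -1.26654804e+00, -1.58541012e+01,
        9.10364528e-03,  9.38059122e-03,  3.78754044e-05]), 'position': array([0.14831411, 0.60645171, 0.23045562]), 'orientation': array([-3.75506225e-01, -3.11896561e+00,  2.99783295e-03]), 'wrist_force': array([0.63866586, 1.30585646, 0.3994572 ]), 'ft_torque': array([ 0.01812848, -0.00870896, -0.07364739]), 'gripper_width': 0.08545182025654897}
scene [[489.59754664   0.         317.59649551]
 [  0.         489.59754664 240.66331667]
 [  0.           0.           1.        ]] [-0.0843212  0.         0.         0.         0.       ] [1.4545412  0.25828377 0.79252761] [-1.46749879 -1.912202    0.94870464]
top [[496.6483789    0.         314.14656454]
 [  0.         496.6483789  239.49738172]
 [  0.           0.           1.        ]] [0.03463239 0.         0.         0.         0.        ] [ 0.32126703 -0.01187416  1.29084614] [-2.1246359   2.13635404 -0.1567956 ]
[[ 8.38866967e-04 -9.45950005e-01 -3.24311401e-01  8.39243324e-02]
 [ 9.99999518e-01  6.28191718e-04  7.54301584e-04  1.50455676e-03]
 [-5.09801850e-04 -3.24311878e-01  9.45950076e-01 -1.42908374e-01]
 [ 0.00000000e+00  0.00000000e+00  0.00000000e+00  1.00000000e+00]] [[369.57121186   0.         321.47861374]
 [  0.         369.57121186 245.38241493]
 [  0.           0.           1.        ]] [-0.01081756  0.          0.          0.          0.        ]
```

View pics/top0.png

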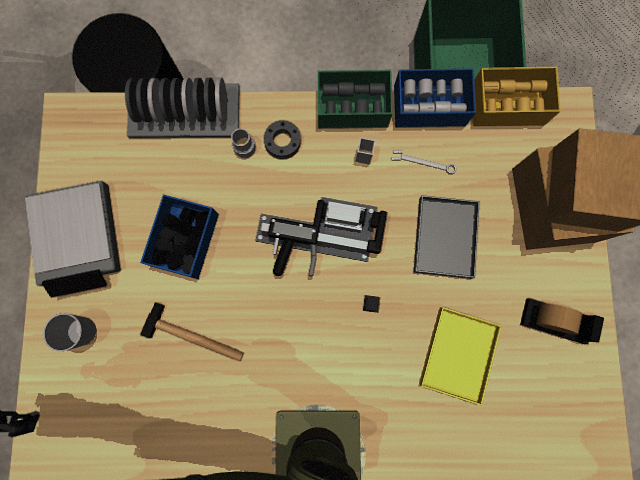

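View pics/scene0.png

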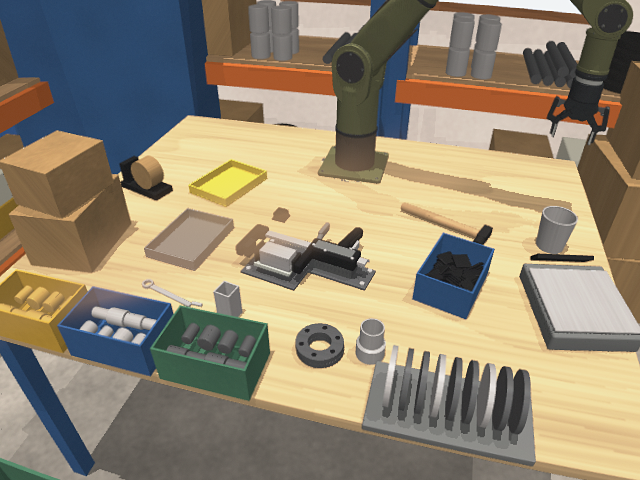

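Top view: the clamp is at about (320,230) with its x axis to the image right (roughly world -y). The grey tray is at (447,237), the tube at (343,213), and the yellow tray is a look-alike. I'll enlarge the clamp next.

```bash
cat > h.py <<'E'
from station import env
import cv2,numpy as np
from scipy.spatial.transform import Rotation as R
def cam(n):
    d=env.get_image(n)
    d["R"]=R.from_rotvec(np.ravel(d["rotation"])).as_matrix() if n!="wrist" else None
    return d
def ray(d,uv,Rm=None,o=None):
    uv=np.array(uv,float).reshape(-1,1,2)
    p=cv2.undistortPoints(uv,d["camera_matrix"],np.array(d["D"])).reshape(-1,2)
    r=np.c_[p,np.ones(len(p))]@ (d["R"] if Rm is None else Rm).T
    return r,(np.array(d["xyz"]) if o is None else o)
def at_z(d,uv,z,**k):
    r,o=ray(d,uv,**k); z=np.broadcast_to(z,len(r))
    return o+r*((z-o[2])/r[:,2])[:,None]
def proj(d,P):
    P=np.array(P,float).reshape(-1,3)
    rv=cv2.Rodrigues(d["R"].T)[0]; t=-d["R"].T@np.array(d["xyz"])
    return cv2.projectPoints(P,rv,t,d["camera_matrix"],np.array(d["D"]))[0].reshape(-1,2)
E
python3 - <<'E'
from h import *
d=cam("top")
im=d["img"]
cv2.imwrite("pics/c1.png",cv2.resize(im[190:285,250:395],None,fx=5.5,fy=5.5,interpolation=cv2.INTER_CUBIC))
print(at_z(d,[[416,196],[479,200],[475,278],[414,273]],0.03), at_z(d,[[320,432]],0.0))
E
```

```text
[[ 0.63945389 -0.25881384  0.03      ]
 [ 0.62726638 -0.42001206  0.03      ]
 [ 0.42580648 -0.39853747  0.03      ]
 [ 0.4391047  -0.24636849  0.03      ]] [[ 0.05083157 -0.0057302   0.        ]]
```

View pics/c1.png

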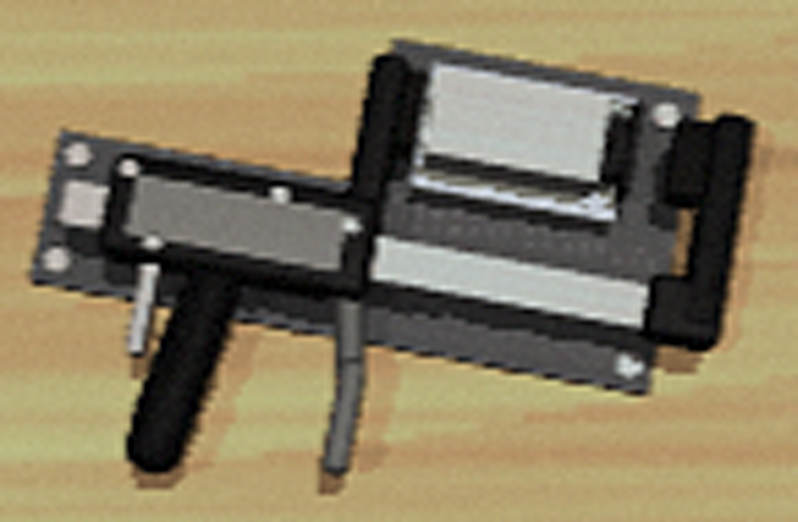

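```bash
cat > fit.py <<'E'
from h import *
from scipy.optimize import least_squares
f=lambda c:[250+(c[0]+.5)/5.5-.5,190+(c[1]+.5)/5.5-.5]
d=cam("top")
pts=[((-84,-22,67),(105,258)),((-84,26,67),(118,153)),((42,-22,67),(365,297)),((-58,-64,58),(136,354))]
ys=[((390,52),65,95),((737,115),65,95)]
def W(p,L): 
    c,s=np.cos(p[2]),np.sin(p[2]); L=np.array(L)/1000.
    return np.array([p[0]+c*L[0]-s*L[1],p[1]+s*L[0]+c*L[1],L[2]])
def res(p):
    r=[]
    for L,c in pts: r+=list((proj(d,W(p,L))[0]-f(c)))
    for c,z,y in ys:
        P=at_z(d,[f(c)],z/1000)[0]; yl=-np.sin(p[2])*(P[0]-p[0])+np.cos(p[2])*(P[1]-p[1])
        r.append((yl-y/1000)/.0024)
    return r
o=least_squares(res,[0.5,0,-1.7]); print(o.x,np.degrees(o.x[2]),np.round(o.fun,2))
np.save("clamp.npy",o.x)
p=o.x
def L(c,z): 
    P=at_z(d,[f(c)],z/1000)[0]-[p[0],p[1],0]; c,s=np.cos(p[2]),np.sin(p[2])
    return np.round(1000*np.array([c*P[0]+s*P[1],-s*P[0]+c*P[1],P[2]]),1)
for n,c,z in [("trig tip",(335,472),60),("bar rear",(62,205),52),("tube UL",(432,65),68),("tube UR",(608,95),68),("tube LL",(425,155),68),("tube LR",(600,182),68),("head LR",(628,190),68),("pad face",(668,165),66),("tab mid top front",(148,270),58),("head UR",(636,98),68),("jaw out",(752,125),65)]: print(n,L(c,z))
im=cv2.resize(d["img"][190:285,250:395],None,fx=5.5,fy=5.5,interpolation=cv2.INTER_CUBIC)
def draw(P,col=(0,0,255)):
    q=np.array([(proj(d,W(p,x))[0]+.5-[250,190])*5.5 for x in P]); cv2.polylines(im,[np.int32(q)],True,col,1)
draw([(-84,-22,67),(42,-22,67),(42,26,67),(-84,26,67)])
draw([(36,-49,60),(48,-49,60),(48,-101,60),(36,-101,60)],(0,255,0))
draw([(-62,-22,58),(-54,-22,58),(-54,-64,58),(-62,-64,58)],(0,255,0))
draw([(50,52,66),(50,88,66)],(255,0,0)); draw([(168,52,66),(168,88,66)],(255,0,0))
draw([(52,37,33),(148,37,33),(148,103,33),(52,103,33)],(255,255,0))
cv2.imwrite("pics/ov.png",im)
E
python3 fit.py
```

```text
[ 0.53717439  0.03613098 -1.75904583] -100.7859018742959 [-1.33 -0.84  0.08 -0.24  0.9   1.06  0.27  0.41 -0.05 -0.35]
trig tip [ 40.3 -99.7  60. ]
bar rear [-106.8   -0.5   52. ]
tube UL [50.  91.6 68. ]
tube UR [131.7  92.1  68. ]
tube LL [54.3 49.5 68. ]
tube LR [134.9  51.5  68. ]
head LR [148.1  50.1  68. ]
pad face [164.2  65.3  66. ]
tab mid top front [-61.1 -24.1  58. ]
head UR [144.5  93.   68. ]
jaw out [198.8  90.8  65. ]
```

View pics/ov.png

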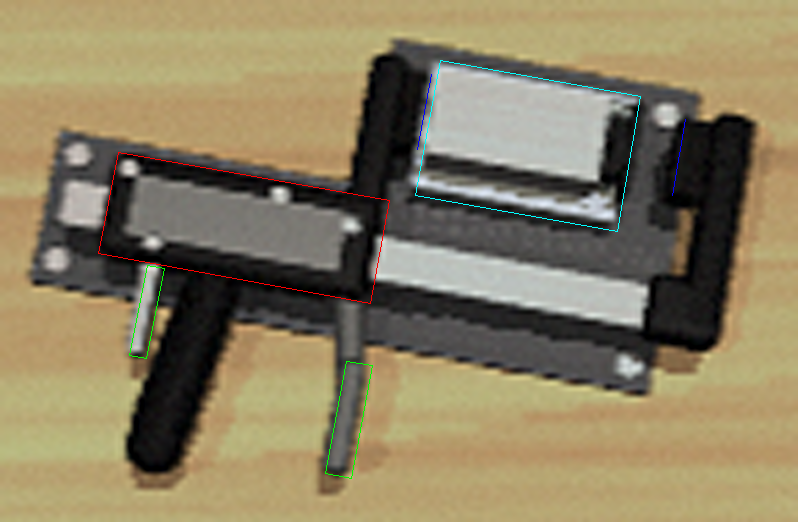

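The overlay fits within about 2 mm. The trigger tip, tab and jaws all line up, the jaw starts at about 3 mm, and the plug head is at about x 146. The fit agrees with the sizes given, so I'll plan the moves.

```bash
cat > plan.py <<'E'
# usage: plan.py wx wy wz [yaw of tool x deg] : rows from measured pose ; plan.py c cx cy cz (clamp mm)
import sys
from h import *
p=np.load("clamp.npy"); a=sys.argv[1:]; s=env.read_state()
c,sn=np.cos(p[2]),np.sin(p[2]); Rc=np.array([[c,-sn,0],[sn,c,0],[0,0,1]])
R0=R.from_rotvec(s["orientation"]); P=np.array(s["position"])
f=np.array(s["wrist_force"])
print("t",round(s["time_s"],2),"P",P.round(4),"clamp mm",(1000*Rc.T@(P-[p[0],p[1],0])).round(1),"F clamp",(Rc.T@f).round(1),"w",round(s["gripper_width"],4))
def rows(W,yaw=None):
    y=p[2]+np.pi if yaw is None else np.radians(yaw)
    x=np.array([np.cos(y),np.sin(y),0]); z=np.array([0,0,-1.]); T=R.from_matrix(np.c_[x,np.cross(z,x),z])
    print("target",W.round(4),"row",(R0.inv().apply(W-P)/.5).round(4),((R0.inv()*T).as_rotvec(True)/45).round(3))
if a and a[0]=="c":
    for i in range(1,len(a),3): rows(Rc@(np.array(a[i:i+3],float)/1000)+[p[0],p[1],0])
elif a: rows(np.array(a[:3],float),float(a[3]) if len(a)>3 else None)
E
python3 plan.py 0.45 0.3 0.22 120; python3 plan.py c 80 -84 120
```

```text
t 0.25 P [0.1484 0.6068 0.2309] clamp mm [-487.9 -488.7  230.9] F clamp [-0.5  0.8 -0.9] w 0.0852
target [0.45 0.3  0.22] row [-0.7317 -0.4529  0.0223] [-1.000e-03  1.000e-03  1.028e+00]
t 0.25 P [0.1484 0.6068 0.2309] clamp mm [-487.9 -488.7  230.9] F clamp [-0.5  0.8 -0.9] w 0.0852
target [ 0.4397 -0.0267  0.12  ] row [-0.8668 -1.0924  0.2228] [-1.000e-03  1.000e-03  1.934e+00]
```

>>> {"name": "apply_moves", "arguments": {
  "targets": [
    [-0.73, -0.45, 0.02, 0, 0, 1],
    [-0.73, -0.45, 0.02, 0, 0, 1],
    [-0.73, -0.45, 0.02, 0, 0, 1],
    [-0.73, -0.45, 0.02, 0, 0, 1],
    [-0.73, -0.45, 0.02, 0, 0, 1],
    [-0.73, -0.45, 0.02, 0, 0, 1],
    [-0.73, -0.45, 0.02, 0, 0, 1],
    [-0.73, -0.45, 0.02, 0, 0, 1],
    [-0.73, -0.45, 0.02, 0, 0, 1],
    [-0.73, -0.45, 0.02, 0, 0, 1]
  ],
  "gripper": 255,
  "grip_force": 30
}}

```text
time_s: 1.25
position: [0.4536, 0.2966, 0.2212]
orientation: [1.552, 2.727, -0.002]
wrist_force: [-0.6, 0.4, 0.1]
gripper_width: 0.0004
```

```bash
python3 plan.py c 85 -84 120
```

```text
t 1.25 P [0.4536 0.2966 0.2212] clamp mm [-240.2 -130.8  221.2] F clamp [-0.2 -0.7  0.1] w 0.0004
target [ 0.4388 -0.0316  0.12  ] row [-0.5484 -0.361   0.2043] [0.002 0.004 0.922]
```

>>> {"name": "apply_moves", "arguments": {
  "targets": [
    [-0.548, -0.361, 0.204, 0.002, 0.004, 0.922],
    [-0.548, -0.361, 0.204, 0.002, 0.004, 0.922],
    [-0.548, -0.361, 0.204, 0.002, 0.004, 0.922],
    [-0.548, -0.361, 0.204, 0.002, 0.004, 0.922],
    [-0.548, -0.361, 0.204, 0.002, 0.004, 0.922],
    [-0.548, -0.361, 0.204, 0.002, 0.004, 0.922],
    [-0.548, -0.361, 0.204, 0.002, 0.004, 0.922],
    [-0.548, -0.361, 0.204, 0.002, 0.004, 0.922],
    [-0.548, -0.361, 0.204, 0.002, 0.004, 0.922],
    [-0.548, -0.361, 0.204, 0.002, 0.004, 0.922]
  ]
}}

```text
time_s: 2.25
position: [0.438, -0.024, 0.1195]
orientation: [-2.405, -2.015, -0.003]
wrist_force: [-0.3, 0.1, 0.3]
gripper_width: -0.0002
```

```bash
python3 plan.py c 75 -84 38; python3 - <<'E'
from h import *
d=env.get_image("wrist"); cv2.imwrite("pics/w1.png",d["img"])
E
```

```text
t 2.25 P [ 0.438  -0.024   0.1195] clamp mm [ 77.7 -86.1 119.5] F clamp [ 0.  -0.3  0.3] w -0.0002
target [ 0.4406 -0.0218  0.038 ] row [0.0046 0.0046 0.163 ] [-0.002 -0.005  0.016]
```

View pics/w1.png

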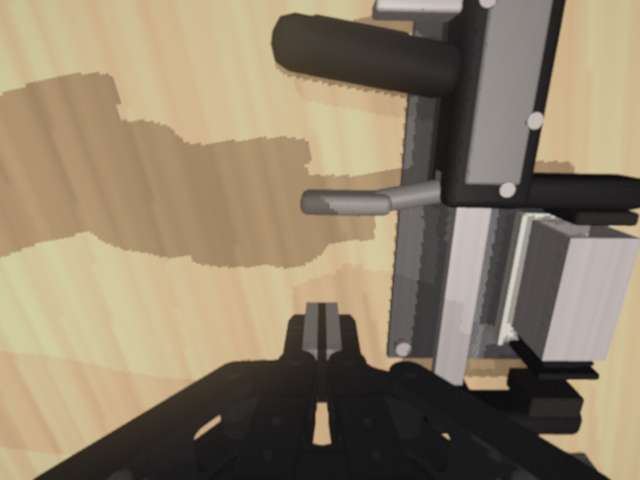

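The wrist view shows the shut fingertips at about (322,305). The trigger blade runs from (302,203) to (390,203), dead ahead along tool +x. I'll check the clamp fit against this view.

```bash
cat > wp.py <<'E'
from h import *
def wcam(s,d):
    T=np.array(d["tool_from_camera"]); R0=R.from_rotvec(s["orientation"]).as_matrix()
    d["R"]=R0@T[:3,:3]; d["xyz"]=R0@T[:3,3]+s["position"]; return d
E
python3 - <<'E'
from wp import *
s=env.read_state(); d=wcam(s,env.get_image("wrist"))
p=np.load("clamp.npy"); c,sn=np.cos(p[2]),np.sin(p[2])
for n,L in dict(trig_tip_top_front=(48,-101,60),trig_tip_top_back=(36,-101,60),trig_root_top_front=(48,-49,60),bodyLR=(42,-22,67),bodyUR=(42,26,67)).items():
    L=np.array(L)/1000; print(n,proj(d,[p[0]+c*L[0]-sn*L[1],p[1]+sn*L[0]+c*L[1],L[2]]).round(1))
# what clamp coords do observed pixels have
for n,uv,z in [("trig tip back top",(303,191),60),("trig tip front top",(303,214),60),("trig root front",(388,214),60),("bodyLR",(441,207),67)]:
    P=at_z(d,[uv],z/1000)[0]-[p[0],p[1],0]; print(n,(1000*np.array([c*P[0]+sn*P[1],-sn*P[0]+c*P[1]])).round(1))
E
```

```text
trig_tip_top_front [[296.5 222.8]]
trig_tip_top_back [[296.3 202. ]]
trig_root_top_front [[388.  224.1]]
bodyLR [[440.3 217.6]]
bodyUR [[527.7 218.9]]
trig tip back top [ 29.8 -97.3]
trig tip front top [ 42.8 -97.3]
trig root front [ 42.1 -49.4]
bodyLR [ 36.1 -22.3]
```

>>> {"name": "apply_moves", "arguments": {
  "targets": [
    [0.004, 0.004, 0.163, 0, -0.004, 0.016],
    [0.004, 0.004, 0.163, 0, -0.004, 0.016],
    [0.004, 0.004, 0.163, 0, -0.004, 0.016],
    [0.004, 0.004, 0.163, 0, -0.004, 0.016],
    [0.004, 0.004, 0.163, 0, -0.004, 0.016]
  ]
}}

```text
time_s: 2.85
position: [0.4414, -0.0238, 0.0396]
orientation: [2.422, 2.0, 0.0]
wrist_force: [0.3, -0.8, -0.4]
gripper_width: -0.0001
```

```bash
python3 plan.py c 64 -84 38 56 -84 38
```

```text
t 2.85 P [ 0.4414 -0.0238  0.0396] clamp mm [ 76.8 -82.9  39.6] F clamp [ 0.7  0.4 -0.4] w -0.0001
target [ 0.4427 -0.011   0.038 ] row [ 0.0256 -0.0023  0.0031] [ 0.001  0.    -0.002]
target [ 0.4442 -0.0032  0.038 ] row [ 0.0416 -0.0023  0.0031] [ 0.001  0.    -0.002]
```

>>> {"name": "apply_moves", "arguments": {
  "targets": [
    [0.02, -0.002, 0.003, 0, 0, 0],
    [0.036, -0.002, 0.003, 0, 0, 0],
    [0.046, -0.002, 0.003, 0, 0, 0],
    [0.05, -0.002, 0.003, 0, 0, 0],
    [0.05, -0.002, 0.003, 0, 0, 0]
  ]
}}

```text
time_s: 3.35
position: [0.4439, 0.0008, 0.0368]
orientation: [-2.422, -1.999, 0.004]
wrist_force: [0.1, -0.5, 0.4]
gripper_width: 0.0
```

```bash
python3 plan.py
```

```text
t 3.35 P [0.4439 0.0008 0.0368] clamp mm [ 52.2 -85.   36.8] F clamp [0.5 0.2 0.4] w 0.0
```

>>> {"name": "apply_moves", "arguments": {
  "targets": [
    [0.006, 0, 0, 0, 0, 0],
    [0.012, 0, 0, 0, 0, 0],
    [0.012, 0, 0, 0, 0, 0]
  ]
}}

```text
time_s: 3.65
position: [0.4445, 0.0068, 0.0365]
orientation: [-2.421, -1.998, 0.005]
wrist_force: [-0.9, -1.7, 0.6]
gripper_width: 0.0002
```

```bash
python3 plan.py;  python3 - <<'E'
from h import *
d=env.get_image("wrist"); cv2.imwrite("pics/w2.png",d["img"][150:400,200:500])
E
```

```text
t 3.65 P [0.4445 0.0068 0.0365] clamp mm [ 46.2 -85.6  36.5] F clamp [ 1.8 -0.6  0.6] w 0.0002
```

View pics/w2.png

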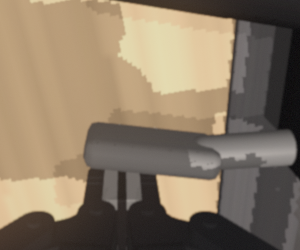

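Light contact with the blade, 1.8 N at TCP clamp x of about 46 to 48. The crop shows the fingertips at (120,180) against the blade. Now a first stroke, reading the force partway.

>>> {"name": "apply_moves", "arguments": {
  "targets": [
    [0.016, 0, 0, 0, 0, 0],
    [0.032, 0, 0, 0, 0, 0],
    [0.048, 0, 0, 0, 0, 0],
    [0.064, 0, 0, 0, 0, 0],
    [0.072, 0, 0, 0, 0, 0],
    [0.072, 0, 0, 0, 0, 0]
  ]
}}

```text
time_s: 4.3
position: [0.4522, 0.0419, 0.0365]
orientation: [-2.422, -1.999, 0.004]
wrist_force: [-0.4, -4.2, 0.5]
gripper_width: 0.0001
```

```bash
python3 plan.py
```

```text
t 4.3 P [0.4522 0.0419 0.0365] clamp mm [ 10.2 -84.6  36.5] F clamp [4.2 0.4 0.5] w 0.0001
```

>>> {"name": "apply_moves", "arguments": {
  "targets": [
    [0.006, 0, 0, 0, 0, 0],
    [0.012, 0, 0, 0, 0, 0],
    [0.012, 0, 0, 0, 0, 0]
  ]
}}

```text
time_s: 4.6
position: [0.4526, 0.0467, 0.0365]
orientation: [-2.424, -1.997, 0.006]
wrist_force: [-0.4, -6.6, 1.2]
gripper_width: 0.0002
```

```bash
python3 plan.py
```

```text
t 4.6 P [0.4526 0.0467 0.0365] clamp mm [  5.5 -85.   36.5] F clamp [6.5 0.9 1.2] w 0.0002
```

>>> {"name": "apply_moves", "arguments": {
  "targets": [
    [0.006, 0, 0, 0, 0, 0],
    [0.006, 0, 0, 0, 0, 0]
  ]
}}

```text
time_s: 4.8
position: [0.4526, 0.0472, 0.0365]
orientation: [2.428, 1.994, -0.01]
wrist_force: [-2.0, -10.5, 1.8]
gripper_width: -0.0001
```

>>> {"name": "apply_moves", "arguments": {
  "targets": [
    [0.006, 0, 0, 0, 0, 0],
    [0.006, 0, 0, 0, 0, 0]
  ]
}}

```text
time_s: 5.0
position: [0.4525, 0.0478, 0.0365]
orientation: [2.429, 1.989, -0.015]
wrist_force: [-1.1, -15.1, 1.5]
gripper_width: 0.0002
```

```bash
python3 plan.py
```

```text
t 5.0 P [0.4525 0.0478 0.0365] clamp mm [  4.4 -85.3  36.5] F clamp [15.   1.8  1.5] w 0.0002
```

Stop found: the free stroke runs at about 4 to 6 N, the stop is at TCP x of about 5.5, and the arm's compliance is about 1.7 N/mm. Stroke 2 next, as retract then full press in one call.

>>> {"name": "apply_moves", "arguments": {
  "targets": [
    [-0.06, 0, 0, 0, 0, 0],
    [-0.108, 0, 0, 0, 0, 0],
    [-0.108, 0, 0, 0, 0, 0],
    [-0.108, 0, 0, 0, 0, 0],
    [-0.108, 0, 0, 0, 0, 0],
    [-0.09, 0, 0, 0, 0, 0],
    [-0.07, 0, 0, 0, 0, 0],
    [-0.05, 0, 0, 0, 0, 0],
    [-0.032, 0, 0, 0, 0, 0],
    [-0.018, 0, 0, 0, 0, 0],
    [-0.01, 0, 0, 0, 0, 0],
    [-0.01, 0, 0, 0, 0, 0]
  ]
}}

```text
time_s: 6.2
position: [0.4522, 0.0473, 0.0366]
orientation: [-2.425, -1.997, 0.01]
wrist_force: [-1.4, -7.0, 2.1]
gripper_width: -0.0001
```

```bash
python3 plan.py; sed -i 's/^o=least/import sys\no=least/' fit.py; python3 - <<'E'
from h import *
d=cam("top"); cv2.imwrite("pics/t2.png",cv2.resize(d["img"][190:285,250:395],None,fx=5.5,fy=5.5,interpolation=cv2.INTER_CUBIC))
E
```

```text
t 6.2 P [0.4522 0.0473 0.0366] clamp mm [  4.9 -85.5  36.6] F clamp [ 7.1 -0.1  2.1] w -0.0001
```

View pics/t2.png

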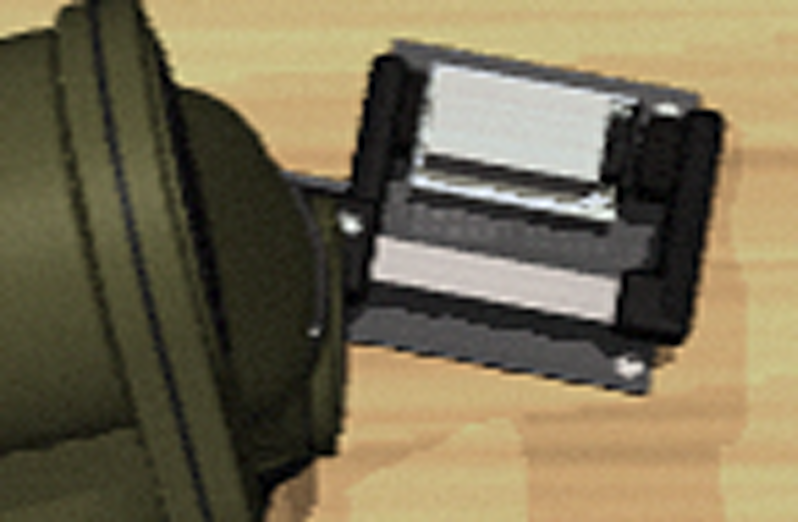

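The jaw has advanced two teeth (its outer edge moved from 752 to 723 px), and the pad is now at about 636 px, nearly touching the plug head. At least 9 mm is left to home, so a third full stroke is safe.

>>> {"name": "apply_moves", "arguments": {
  "targets": [
    [-0.05, 0, 0, 0, 0, 0],
    [-0.098, 0, 0, 0, 0, 0],
    [-0.098, 0, 0, 0, 0, 0],
    [-0.098, 0, 0, 0, 0, 0],
    [-0.098, 0, 0, 0, 0, 0],
    [-0.08, 0, 0, 0, 0, 0],
    [-0.06, 0, 0, 0, 0, 0],
    [-0.042, 0, 0, 0, 0, 0],
    [-0.026, 0, 0, 0, 0, 0],
    [-0.014, 0, 0, 0, 0, 0],
    [-0.006, 0, 0, 0, 0, 0],
    [-0.006, 0, 0, 0, 0, 0]
  ]
}}

```text
time_s: 7.45
position: [0.4523, 0.0457, 0.0366]
orientation: [-2.423, -1.999, 0.007]
wrist_force: [-1.4, -6.7, 1.2]
gripper_width: 0.0004
```

```bash
python3 plan.py
```

```text
t 7.45 P [0.4523 0.0457 0.0366] clamp mm [  6.4 -85.2  36.6] F clamp [ 6.9 -0.1  1.2] w 0.0004
```

>>> {"name": "apply_moves", "arguments": {
  "targets": [
    [0.008, 0, 0, 0, 0, 0],
    [-0.042, 0, 0, 0, 0, 0],
    [-0.092, 0, 0, 0, 0, 0],
    [-0.092, 0, 0, 0, 0, 0],
    [-0.092, 0, 0, 0, 0, 0],
    [-0.092, 0, 0, 0, 0, 0],
    [-0.072, 0, 0, 0, 0, 0],
    [-0.056, 0, 0, 0, 0, 0],
    [-0.044, 0, 0, 0, 0, 0],
    [-0.032, 0, 0, 0, 0, 0],
    [-0.022, 0, 0, 0, 0, 0],
    [-0.022, 0, 0, 0, 0, 0]
  ]
}}

```text
time_s: 8.65
position: [0.4515, 0.0352, 0.0366]
orientation: [2.423, 2.0, -0.003]
wrist_force: [0.2, -6.8, 0.2]
gripper_width: -0.0001
```

```bash
python3 plan.py
```

```text
t 8.65 P [0.4515 0.0352 0.0366] clamp mm [ 16.9 -84.   36.6] F clamp [6.6 1.5 0.2] w -0.0001
```

>>> {"name": "apply_moves", "arguments": {
  "targets": [
    [0.006, 0, 0, 0, 0, 0],
    [0.012, 0, 0, 0, 0, 0],
    [0.012, 0, 0, 0, 0, 0]
  ]
}}

```text
time_s: 8.95
position: [0.4524, 0.0404, 0.0366]
orientation: [2.424, 1.998, -0.004]
wrist_force: [-0.7, -6.6, 1.6]
gripper_width: 0.0001
```

>>> {"name": "apply_moves", "arguments": {
  "targets": [
    [0.006, 0, 0, 0, 0, 0],
    [0.01, 0, 0, 0, 0, 0],
    [0.01, 0, 0, 0, 0, 0]
  ]
}}

```text
time_s: 9.25
position: [0.4529, 0.0446, 0.0366]
orientation: [2.425, 1.997, -0.006]
wrist_force: [0.1, -8.1, 1.4]
gripper_width: -0.0
```

```bash
python3 plan.py
```

```text
t 9.25 P [0.4529 0.0446 0.0366] clamp mm [  7.4 -84.4  36.6] F clamp [7.9 1.6 1.4] w -0.0
```

>>> {"name": "apply_moves", "arguments": {
  "targets": [
    [0.006, 0, 0, 0, 0, 0],
    [0.006, 0, 0, 0, 0, 0],
    [-0.042, 0, 0, 0, 0, 0],
    [-0.092, 0, 0, 0, 0, 0],
    [-0.092, 0, 0, 0, 0, 0],
    [-0.092, 0, 0, 0, 0, 0],
    [-0.092, 0, 0, 0, 0, 0],
    [-0.076, 0, 0, 0, 0, 0],
    [-0.064, 0, 0, 0, 0, 0],
    [-0.054, 0, 0, 0, 0, 0],
    [-0.048, 0, 0, 0, 0, 0],
    [-0.048, 0, 0, 0, 0, 0]
  ]
}}

```text
time_s: 10.45
position: [0.4478, 0.0219, 0.0366]
orientation: [-2.423, -1.998, 0.006]
wrist_force: [-1.2, -6.8, 0.7]
gripper_width: -0.0004
```

>>> {"name": "apply_moves", "arguments": {
  "targets": [
    [0.004, 0, 0, 0, 0, 0],
    [0.008, 0, 0, 0, 0, 0],
    [0.008, 0, 0, 0, 0, 0]
  ]
}}

```text
time_s: 10.75
position: [0.4488, 0.0252, 0.0366]
orientation: [-2.424, -1.998, 0.006]
wrist_force: [-1.0, -7.9, 0.9]
gripper_width: -0.0002
```

```bash
python3 plan.py
```

```text
t 10.75 P [0.4488 0.0252 0.0366] clamp mm [ 27.3 -84.8  36.6] F clamp [8.  0.5 0.9] w -0.0002
```

>>> {"name": "apply_moves", "arguments": {
  "targets": [
    [0.004, 0, 0, 0, 0, 0],
    [0.008, 0, 0, 0, 0, 0],
    [0.008, 0, 0, 0, 0, 0]
  ]
}}

```text
time_s: 11.05
position: [0.45, 0.0288, 0.0366]
orientation: [2.425, 1.997, -0.005]
wrist_force: [-0.8, -8.4, 0.0]
gripper_width: -0.0002
```

>>> {"name": "apply_moves", "arguments": {
  "targets": [
    [0.004, 0, 0, 0, 0, 0],
    [0.006, 0, 0, 0, 0, 0],
    [0.006, 0, 0, 0, 0, 0]
  ]
}}

```text
time_s: 11.35
position: [0.4509, 0.0314, 0.0366]
orientation: [2.425, 1.996, -0.005]
wrist_force: [1.2, -9.6, 0.2]
gripper_width: -0.0006
```

>>> {"name": "apply_moves", "arguments": {
  "targets": [
    [0.004, 0, 0, 0, 0, 0],
    [0.006, 0, 0, 0, 0, 0],
    [0.006, 0, 0, 0, 0, 0]
  ]
}}

```text
time_s: 11.65
position: [0.4513, 0.0343, 0.0367]
orientation: [2.425, 1.996, -0.005]
wrist_force: [-0.2, -9.2, 1.1]
gripper_width: 0.0002
```

>>> {"name": "apply_moves", "arguments": {
  "targets": [
    [0.004, 0, 0, 0, 0, 0],
    [0.004, 0, 0, 0, 0, 0]
  ]
}}

```text
time_s: 11.85
position: [0.4516, 0.0367, 0.0367]
orientation: [2.425, 1.997, -0.005]
wrist_force: [0.8, -7.3, 1.5]
gripper_width: -0.0003
```

```bash
python3 plan.py; python3 - <<'E'
from h import *
d=cam("top"); cv2.imwrite("pics/t3.png",cv2.resize(d["img"][190:260,310:395],None,fx=8,fy=8,interpolation=cv2.INTER_CUBIC))
E
```

```text
t 11.85 P [0.4516 0.0367 0.0367] clamp mm [ 15.4 -84.2  36.7] F clamp [7.1 2.2 1.5] w -0.0003
```

View pics/t3.png

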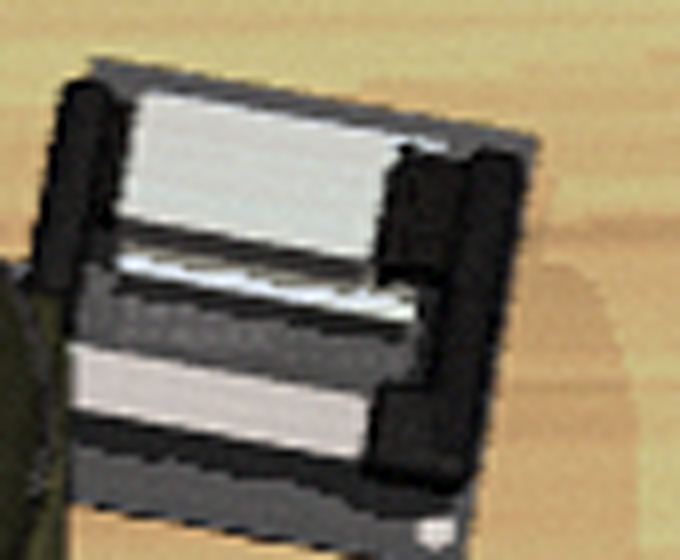

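The crop shows the tube against the fixed pad and the moving pad on the plug head at about x 385–400. The force is not firm yet, so I'll continue in small steps.

>>> {"name": "apply_moves", "arguments": {
  "targets": [
    [0.004, 0, 0, 0, 0, 0],
    [0.006, 0, 0, 0, 0, 0],
    [0.006, 0, 0, 0, 0, 0]
  ]
}}

```text
time_s: 12.2
position: [0.4518, 0.0399, 0.0366]
orientation: [2.425, 1.998, -0.006]
wrist_force: [-0.4, -6.9, 1.3]
gripper_width: 0.0003
```

>>> {"name": "apply_moves", "arguments": {
  "targets": [
    [0.004, 0, 0, 0, 0, 0],
    [0.004, 0, 0, 0, 0, 0]
  ]
}}

```text
time_s: 12.4
position: [0.4521, 0.0418, 0.0366]
orientation: [-2.425, -1.997, 0.006]
wrist_force: [0.2, -7.8, 1.8]
gripper_width: -0.0002
```

```bash
python3 plan.py
```

```text
t 12.4 P [0.4521 0.0418 0.0366] clamp mm [ 10.4 -84.7  36.6] F clamp [7.6 1.6 1.8] w -0.0002
```

>>> {"name": "apply_moves", "arguments": {
  "targets": [
    [0.004, 0, 0, 0, 0, 0],
    [0.006, 0, 0, 0, 0, 0],
    [0.006, 0, 0, 0, 0, 0]
  ]
}}

```text
time_s: 12.7
position: [0.4523, 0.0443, 0.0366]
orientation: [-2.425, -1.997, 0.007]
wrist_force: [-1.1, -9.6, 0.8]
gripper_width: -0.0
```

>>> {"name": "apply_moves", "arguments": {
  "targets": [
    [0.004, 0, 0, 0, 0, 0],
    [0.006, 0, 0, 0, 0, 0],
    [0.006, 0, 0, 0, 0, 0]
  ]
}}

```text
time_s: 13.0
position: [0.4527, 0.0468, 0.0366]
orientation: [2.426, 1.996, -0.008]
wrist_force: [-0.1, -8.5, 1.1]
gripper_width: -0.0
```

```bash
python3 plan.py
```

```text
t 13.0 P [0.4527 0.0468 0.0366] clamp mm [  5.4 -84.9  36.6] F clamp [8.4 1.5 1.1] w -0.0
```

Still not firm at the end of stroke 5. Starting stroke 6 carefully.

>>> {"name": "apply_moves", "arguments": {
  "targets": [
    [-0.05, 0, 0, 0, 0, 0],
    [-0.098, 0, 0, 0, 0, 0],
    [-0.098, 0, 0, 0, 0, 0],
    [-0.098, 0, 0, 0, 0, 0],
    [-0.098, 0, 0, 0, 0, 0],
    [-0.084, 0, 0, 0, 0, 0],
    [-0.074, 0, 0, 0, 0, 0],
    [-0.066, 0, 0, 0, 0, 0],
    [-0.06, 0, 0, 0, 0, 0],
    [-0.06, 0, 0, 0, 0, 0]
  ]
}}

```text
time_s: 14.0
position: [0.447, 0.0184, 0.0366]
orientation: [-2.424, -1.997, 0.007]
wrist_force: [-2.0, -7.0, 0.2]
gripper_width: -0.0
```

>>> {"name": "apply_moves", "arguments": {
  "targets": [
    [0.004, 0, 0, 0, 0, 0],
    [0.006, 0, 0, 0, 0, 0],
    [0.006, 0, 0, 0, 0, 0]
  ]
}}

```text
time_s: 14.3
position: [0.4476, 0.0206, 0.0366]
orientation: [-2.425, -1.996, 0.007]
wrist_force: [-0.3, -7.3, 0.8]
gripper_width: -0.0002
```

```bash
python3 plan.py
```

```text
t 14.3 P [0.4476 0.0206 0.0366] clamp mm [ 32.  -85.1  36.6] F clamp [7.2 1.1 0.8] w -0.0002
```

>>> {"name": "apply_moves", "arguments": {
  "targets": [
    [0.004, 0, 0, 0, 0, 0],
    [0.006, 0, 0, 0, 0, 0],
    [0.006, 0, 0, 0, 0, 0]
  ]
}}

```text
time_s: 14.6
position: [0.4483, 0.0234, 0.0366]
orientation: [-2.426, -1.996, 0.007]
wrist_force: [-0.7, -7.2, -0.1]
gripper_width: -0.0002
```

>>> {"name": "apply_moves", "arguments": {
  "targets": [
    [0.004, 0, 0, 0, 0, 0],
    [0.004, 0, 0, 0, 0, 0],
    [0.004, 0, 0, 0, 0, 0]
  ]
}}

```text
time_s: 14.9
position: [0.4489, 0.0252, 0.0366]
orientation: [2.426, 1.996, -0.007]
wrist_force: [0.0, -7.4, -0.4]
gripper_width: -0.0002
```

>>> {"name": "apply_moves", "arguments": {
  "targets": [
    [0.004, 0, 0, 0, 0, 0],
    [0.004, 0, 0, 0, 0, 0],
    [0.004, 0, 0, 0, 0, 0]
  ]
}}

```text
time_s: 15.2
position: [0.4494, 0.0268, 0.0366]
orientation: [2.426, 1.995, -0.007]
wrist_force: [-0.2, -7.8, 0.1]
gripper_width: 0.0001
```

>>> {"name": "apply_moves", "arguments": {
  "targets": [
    [0.004, 0, 0, 0, 0, 0],
    [0.006, 0, 0, 0, 0, 0],
    [0.006, 0, 0, 0, 0, 0]
  ]
}}

```text
time_s: 15.5
position: [0.45, 0.0288, 0.0366]
orientation: [2.426, 1.993, -0.008]
wrist_force: [0.2, -11.7, 0.9]
gripper_width: 0.0
```

>>> {"name": "apply_moves", "arguments": {
  "targets": [
    [0.004, 0, 0, 0, 0, 0],
    [0.004, 0, 0, 0, 0, 0],
    [0.004, 0, 0, 0, 0, 0]
  ]
}}

```text
time_s: 15.8
position: [0.4504, 0.0299, 0.0366]
orientation: [2.427, 1.991, -0.009]
wrist_force: [0.4, -12.7, 0.5]
gripper_width: 0.0002
```

>>> {"name": "apply_moves", "arguments": {
  "targets": [
    [0.004, 0, 0, 0, 0, 0],
    [0.004, 0, 0, 0, 0, 0],
    [0.004, 0, 0, 0, 0, 0]
  ]
}}

```text
time_s: 16.1
position: [0.4509, 0.0312, 0.0367]
orientation: [2.427, 1.989, -0.009]
wrist_force: [1.3, -13.0, 0.2]
gripper_width: -0.0
```

>>> {"name": "apply_moves", "arguments": {
  "targets": [
    [0.003, 0, 0, 0, 0, 0],
    [0.003, 0, 0, 0, 0, 0],
    [0.003, 0, 0, 0, 0, 0]
  ]
}}

```text
time_s: 16.4
position: [0.4512, 0.0321, 0.0367]
orientation: [2.427, 1.988, -0.01]
wrist_force: [0.6, -14.9, 0.7]
gripper_width: 0.0004
```

```bash
python3 plan.py; python3 - <<'E'
from h import *
d=cam("top"); cv2.imwrite("pics/t4.png",cv2.resize(d["img"][190:260,310:395],None,fx=8,fy=8,interpolation=cv2.INTER_CUBIC))
for i in range(3): print(env.read_state()["wrist_force"])
E
```

```text
t 16.4 P [0.4512 0.0321 0.0367] clamp mm [ 20.1 -83.7  36.7] F clamp [14.5  3.4  0.7] w 0.0004
[  0.2373295  -15.84996464  -0.22009478]
[  0.2373295  -15.84996464  -0.22009478]
[  0.2373295  -15.84996464  -0.22009478]
```

View pics/t4.png

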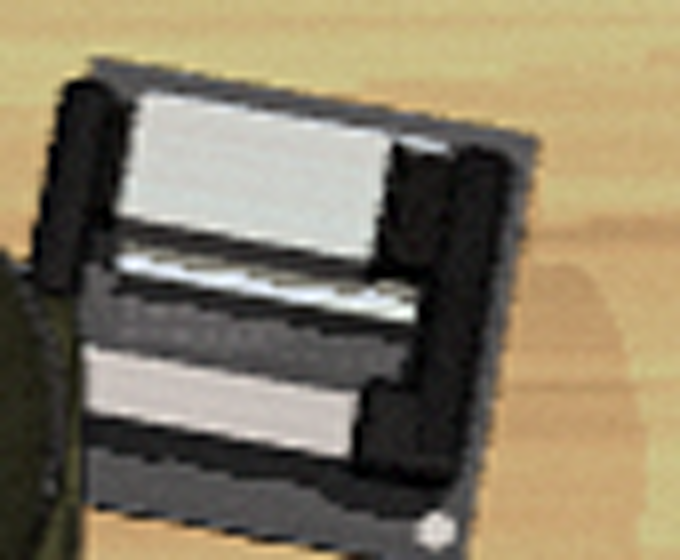

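The trigger went firm: the force rose from 7.8 to 15 N over about 5 mm. In the picture the tube end at (387,200) sits about 65 px, or 20 mm, from the jaw arm, which matches a 5 mm head plus a 16 mm pad, so the plug is home. I'll let the trigger go, lift, and move over to the release tab.

>>> {"name": "apply_moves", "arguments": {
  "targets": [
    [-0.05, 0, 0, 0, 0, 0],
    [-0.1, 0, 0, 0, 0, 0],
    [-0.11, 0, 0, 0, 0, 0],
    [-0.11, 0, -0.1, 0, 0, 0],
    [-0.11, 0, -0.2, 0, 0, 0],
    [-0.11, 0, -0.2, 0, 0, 0]
  ]
}}

```text
time_s: 17.05
position: [0.4439, -0.0158, 0.1408]
orientation: [2.419, 1.999, 0.007]
wrist_force: [1.0, -0.3, -0.3]
gripper_width: -0.0002
```

```bash
python3 plan.py c -95 -50 135 -95 -50 41
```

```text
t 17.05 P [ 0.4439 -0.0158  0.1408] clamp mm [ 68.4 -81.9 140.8] F clamp [ 0.1  1.1 -0.3] w -0.0002
target [0.5058 0.1388 0.135 ] row [0.3269 0.0632 0.0124] [ 0.007 -0.002 -0.002]
target [0.5058 0.1388 0.041 ] row [0.3267 0.0621 0.2004] [ 0.007 -0.002 -0.002]
```

>>> {"name": "apply_moves", "arguments": {
  "targets": [
    [0.1, 0.063, 0, 0.007, -0.002, 0],
    [0.2, 0.063, 0, 0.007, -0.002, 0],
    [0.3, 0.063, 0, 0.007, -0.002, 0],
    [0.327, 0.063, 0, 0.007, -0.002, 0],
    [0.327, 0.063, 0, 0.007, -0.002, 0],
    [0.327, 0.063, 0, 0.007, -0.002, 0]
  ]
}}

```text
time_s: 17.65
position: [0.5022, 0.1389, 0.1359]
orientation: [-2.416, -1.999, 0.013]
wrist_force: [-0.4, -0.7, 0.2]
gripper_width: 0.0001
```

```bash
python3 plan.py c -95 -50 41; python3 - <<'E'
from wp import *
s=env.read_state(); d=wcam(s,env.get_image("wrist")); cv2.imwrite("pics/w3.png",d["img"])
p=np.load("clamp.npy"); c,sn=np.cos(p[2]),np.sin(p[2])
for L in [(-62,-64,58),(-62,-22,58),(-54,-64,58)]:
    L=np.array(L)/1000; print(proj(d,[p[0]+c*L[0]-sn*L[1],p[1]+sn*L[0]+c*L[1],L[2]]).round(1))
E
```

```text
t 17.65 P [0.5022 0.1389 0.1359] clamp mm [-94.4 -53.6 135.9] F clamp [ 0.8 -0.3  0.2] w 0.0001
target [0.5058 0.1388 0.041 ] row [0.0017 0.009  0.1898] [-0.012  0.003 -0.   ]
[[307.3 304.3]]
[[370.1 304.6]]
[[307.4 314.9]]
```

View pics/w3.png

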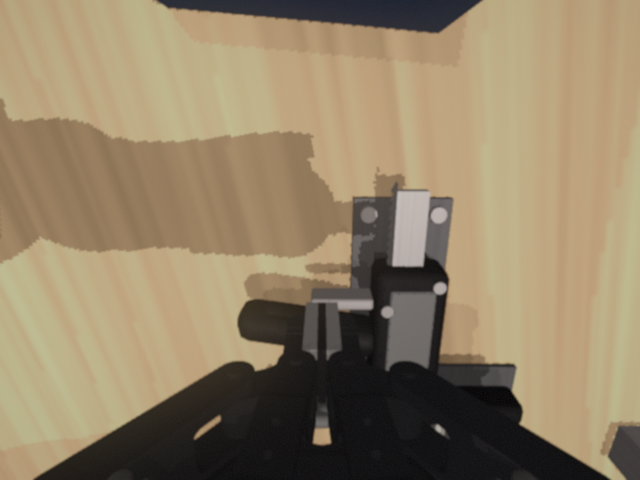

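```bash
python3 - <<'E'
from wp import *
s=env.read_state(); d=env.get_image("wrist"); T=np.array(d["tool_from_camera"]); K=d["camera_matrix"]
for h in (0,.006,.011):
    q=T[:3,:3].T@(np.array([h,0,0])-T[:3,3]); print(h,K@q/q[2])
d=wcam(s,d); R0=R.from_rotvec(s["orientation"])
for uv,z in [((312,290),.058),((372,291),.058),((340,303),.058),((372,291),.056),((446,265),.067),((375,263),.067)]:
    P=at_z(d,[uv],z)[0]; print(uv,(1000*R0.inv().apply(P-s["position"])).round(1))
E
```

```text
0 [321.79904869 323.20846844   1.        ]
0.006 [321.81455532 311.10677797   1.        ]
0.011 [321.82776671 300.79634015   1.        ]
(312, 290) [-21.7  -6.4  78.2]
(372, 291) [-22.2  33.2  77.9]
(340, 303) [-31.2  12.2  78.1]
(372, 291) [-23.2  33.5  79.9]
(446, 265) [ 0.1 76.6 68.4]
(375, 263) [ 1.2 32.8 68.8]
```

The wrist view puts the tab's rear face 22 mm ahead of the TCP, edge from (312,290) to (372,291). The pads' half width is 11 mm, so the gap is 11 mm, which agrees with the trigger contact. That means the clamp sits about 9 mm further towards clamp -x than the top camera gave. Descending.

>>> {"name": "apply_moves", "arguments": {
  "targets": [
    [0, 0.008, 0.08, -0.012, 0.003, 0],
    [0, 0.008, 0.16, -0.012, 0.003, 0],
    [0, 0.008, 0.19, -0.012, 0.003, 0],
    [0, 0.008, 0.19, -0.012, 0.003, 0],
    [0, 0.008, 0.19, -0.012, 0.003, 0]
  ]
}}

```text
time_s: 18.25
position: [0.506, 0.1358, 0.0417]
orientation: [2.425, 1.996, 0.0]
wrist_force: [0.1, -0.3, -0.2]
gripper_width: 0.0002
```

>>> {"name": "apply_moves", "arguments": {
  "targets": [
    [-0.01, 0, 0, 0, 0, 0],
    [-0.02, 0, 0, 0, 0, 0],
    [-0.026, 0, 0, 0, 0, 0],
    [-0.026, 0, 0, 0, 0, 0]
  ]
}}

```text
time_s: 18.65
position: [0.5035, 0.1235, 0.0419]
orientation: [2.423, 1.997, 0.001]
wrist_force: [0.6, -0.1, 0.3]
gripper_width: -0.0
```

```bash
python3 plan.py
```

```text
t 18.65 P [0.5035 0.1235 0.0419] clamp mm [-79.5 -49.4  41.9] F clamp [0.  0.6 0.3] w -0.0
```

>>> {"name": "apply_moves", "arguments": {
  "targets": [
    [-0.006, 0, 0, 0, 0, 0],
    [-0.012, 0, 0, 0, 0, 0],
    [-0.012, 0, 0, 0, 0, 0]
  ]
}}

```text
time_s: 18.95
position: [0.5023, 0.119, 0.0414]
orientation: [2.423, 2.0, 0.002]
wrist_force: [-0.2, 1.6, 1.1]
gripper_width: 0.0002
```

>>> {"name": "apply_moves", "arguments": {
  "targets": [
    [-0.004, 0, 0, 0, 0, 0],
    [-0.008, 0, 0, 0, 0, 0],
    [-0.008, 0, 0, 0, 0, 0]
  ]
}}

```text
time_s: 19.25
position: [0.5015, 0.1157, 0.0414]
orientation: [-2.422, -2.0, -0.002]
wrist_force: [-0.1, 4.7, 0.6]
gripper_width: -0.0002
```

```bash
python3 plan.py
```

```text
t 19.25 P [0.5015 0.1157 0.0414] clamp mm [-71.5 -50.   41.4] F clamp [-4.6 -1.   0.6] w -0.0002
```

>>> {"name": "apply_moves", "arguments": {
  "targets": [
    [-0.006, 0, 0, 0, 0, 0],
    [-0.012, 0, 0, 0, 0, 0],
    [-0.012, 0, 0, 0, 0, 0],
    [-0.012, 0, 0, 0, 0, 0],
    [-0.012, 0, 0, 0, 0, 0],
    [-0.012, 0, 0, 0, 0, 0],
    [-0.012, 0, 0, 0, 0, 0],
    [-0.012, 0, 0, 0, 0, 0]
  ]
}}

```text
time_s: 20.05
position: [0.5008, 0.1115, 0.0414]
orientation: [-2.419, -2.002, -0.005]
wrist_force: [0.7, 9.1, 1.7]
gripper_width: 0.0002
```

```bash
python3 plan.py; python3 - <<'E'
from h import *
d=cam("top"); cv2.imwrite("pics/t5.png",cv2.resize(d["img"][190:260,310:395],None,fx=8,fy=8,interpolation=cv2.INTER_CUBIC))
E
```

```text
t 20.05 P [0.5008 0.1115 0.0414] clamp mm [-67.2 -49.8  41.4] F clamp [-9.1 -1.1  1.7] w 0.0002
```

View pics/t5.png

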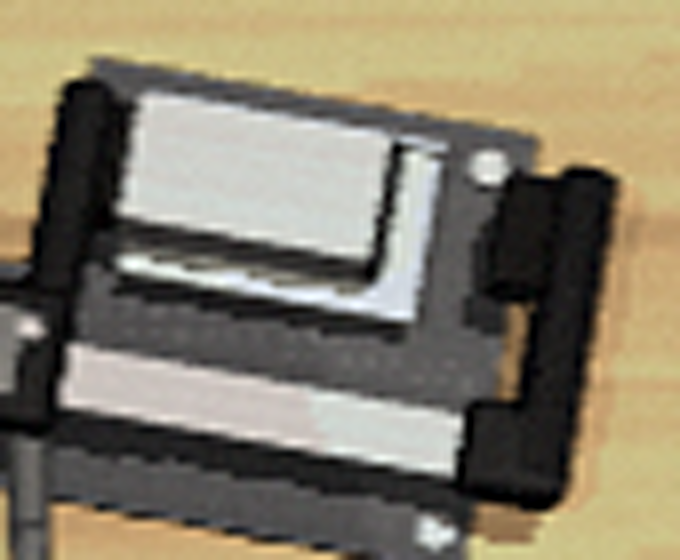

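The jaw has sprung fully back (inner pad at about x 505) and the head is a thin dark line on the tube's end at x 385. Now I'll lift off, open the fingers partly and go over the tube.

>>> {"name": "apply_moves", "arguments": {
  "targets": [
    [0.03, 0, 0, 0, 0, 0],
    [0.04, 0, 0, 0, 0, 0],
    [0.04, 0, -0.1, 0, 0, 0],
    [0.04, 0, -0.2, 0, 0, 0],
    [0.04, 0, -0.22, 0, 0, 0],
    [0.04, 0, -0.22, 0, 0, 0]
  ]
}}

```text
time_s: 20.7
position: [0.505, 0.1271, 0.1529]
orientation: [2.422, 1.995, 0.004]
wrist_force: [-0.0, -0.4, -0.3]
gripper_width: -0.0001
```

```bash
python3 plan.py c 84 71 150
```

```text
t 20.7 P [0.505  0.1271 0.1529] clamp mm [-83.4 -48.6 152.9] F clamp [ 0.4  0.  -0.3] w -0.0001
target [ 0.5912 -0.0597  0.15  ] row [-0.3337  0.2406  0.0069] [ 0.006 -0.    -0.006]
```

>>> {"name": "apply_moves", "arguments": {
  "targets": [
    [-0.08, 0.06, 0, 0, 0, 0],
    [-0.16, 0.12, 0, 0, 0, 0],
    [-0.24, 0.18, 0, 0, 0, 0],
    [-0.32, 0.23, 0, 0, 0, 0],
    [-0.334, 0.24, 0.006, 0.006, 0, -0.006],
    [-0.334, 0.24, 0.006, 0.006, 0, -0.006],
    [-0.334, 0.24, 0.006, 0.006, 0, -0.006]
  ],
  "gripper": 60,
  "grip_force": 40
}}

```text
time_s: 21.4
position: [0.5885, -0.0571, 0.1467]
orientation: [-2.413, -2.001, 0.007]
wrist_force: [-0.7, 0.2, -0.2]
gripper_width: 0.0654
```

```bash
python3 plan.py c 84 71 36; python3 - <<'E'
from wp import *
s=env.read_state(); d=wcam(s,env.get_image("wrist")); R0=R.from_rotvec(s["orientation"])
cv2.imwrite("pics/w4.png",d["img"])
p=np.load("clamp.npy"); c,sn=np.cos(p[2]),np.sin(p[2])
# rectify: map tool-plane z=68mm to a 1px/mm picture -> find bright extents
g=cv2.cvtColor(d["img"],cv2.COLOR_BGR2GRAY)
def samp(tx,ty,z=.068):
    P=s["position"]+R0.apply(np.c_[tx,ty,np.zeros(len(tx))]/1000); P[:,2]=z
    q=proj(d,P); return [int(g[int(round(v)),int(round(u))]) if 0<=v<480 and 0<=u<640 else -1 for u,v in q]
t=np.arange(-60,61,3)
print("along x @y0",list(zip(t.tolist(),samp(t,0*t)))); print("along y @x+25",list(zip(t.tolist(),samp(0*t+25,t))))
print("along y @x10",list(zip(t.tolist(),samp(0*t+10,t))))
E
```

```text
t 21.4 P [ 0.5885 -0.0571  0.1467] clamp mm [ 81.9  67.9 146.7] F clamp [-0.1 -0.7 -0.2] w 0.0654
target [ 0.5912 -0.0597  0.036 ] row [-0.0043  0.0081  0.2214] [-0.01  -0.001  0.003]
along x @y0 [(-60, 61), (-57, 119), (-54, 72), (-51, 69), (-48, 55), (-45, 105), (-42, 171), (-39, 171), (-36, 171), (-33, 172), (-30, 172), (-27, 172), (-24, 173), (-21, 173), (-18, 177), (-15, 151), (-12, 136), (-9, 136), (-6, 135), (-3, 136), (0, 135), (3, 136), (6, 136), (9, 136), (12, 136), (15, 136), (18, 136), (21, 136), (24, 136), (27, 135), (30, 136), (33, 135), (36, 105), (39, 49), (42, 52), (45, 44), (48, 47), (51, 47), (54, 51), (57, 51), (60, 51)]
along y @x+25 [(-60, 136), (-57, 133), (-54, 137), (-51, 75), (-48, 69), (-45, 68), (-42, 67), (-39, 67), (-36, 77), (-33, 77), (-30, 77), (-27, 76), (-24, 75), (-21, 154), (-18, 150), (-15, 133), (-12, 134), (-9, 135), (-6, 138), (-3, 135), (0, 136), (3, 137), (6, 136), (9, 135), (12, 138), (15, 134), (18, 136), (21, 204), (24, 189), (27, 138), (30, 98), (33, 94), (36, 124), (39, 196), (42, 198), (45, 197), (48, 198), (51, 194), (54, 191), (57, 194), (60, 195)]
along y @x10 [(-60, 136), (-57, 135), (-54, 137), (-51, 80), (-48, 70), (-45, 68), (-42, 69), (-39, 68), (-36, 78), (-33, 76), (-30, 79), (-27, 78), (-24, 79), (-21, 149), (-18, 146), (-15, 134), (-12, 134), (-9, 137), (-6, 138), (-3, 135), (0, 136), (3, 138), (6, 137), (9, 135), (12, 138), (15, 135), (18, 136), (21, 137), (24, 196), (27, 178), (30, 138), (33, 117), (36, 123), (39, 181), (42, 198), (45, 197), (48, 197), (51, 198), (54, 195), (57, 191), (60, 196)]
```

Sampling the wrist image at the tube-top height gives the tube from tool x -45 to +36 (80 mm long, as it should be) and y -19 to +21 (40 mm). Its centre is at (-4,+1) mm from the TCP. Descending on it.

>>> {"name": "apply_moves", "arguments": {
  "targets": [
    [-0.008, 0.002, 0, -0.01, 0, 0.003],
    [-0.008, 0.002, 0.08, -0.01, 0, 0.003],
    [-0.008, 0.002, 0.15, -0.01, 0, 0.003],
    [-0.008, 0.002, 0.2, -0.01, 0, 0.003],
    [-0.008, 0.002, 0.214, -0.01, 0, 0.003],
    [-0.008, 0.002, 0.214, -0.01, 0, 0.003],
    [-0.008, 0.002, 0.214, -0.01, 0, 0.003]
  ]
}}

```text
time_s: 22.15
position: [0.5908, -0.0623, 0.0426]
orientation: [2.417, 2.0, 0.006]
wrist_force: [0.4, 0.2, -0.1]
gripper_width: 0.0656
```

```bash
python3 plan.py
```

```text
t 22.15 P [ 0.5908 -0.0623  0.0426] clamp mm [86.7 71.1 42.6] F clamp [-0.2  0.4 -0.1] w 0.0656
```

>>> {"name": "apply_moves", "arguments": {
  "targets": [
    [0, 0, 0.009, 0, 0, 0],
    [0, 0, 0.009, 0, 0, 0]
  ]
}}

```text
time_s: 22.35
position: [0.5905, -0.0624, 0.0376]
orientation: [2.418, 2.0, 0.005]
wrist_force: [-0.4, 0.5, -1.7]
gripper_width: 0.0653
```

>>> {"name": "apply_moves", "arguments": {
  "targets": [
    [0, 0, 0, 0, 0, 0],
    [0, 0, 0, 0, 0, 0],
    [0, 0, 0, 0, 0, 0],
    [0, 0, 0, 0, 0, 0],
    [0, 0, 0, 0, 0, 0],
    [0, 0, 0, 0, 0, 0],
    [0, 0, 0, 0, 0, 0],
    [0, 0, 0, 0, 0, 0]
  ],
  "gripper": 255,
  "grip_force": 40
}}

```text
time_s: 23.15
position: [0.5908, -0.0627, 0.0376]
orientation: [2.418, 1.999, 0.006]
wrist_force: [0.9, 0.2, 5.8]
gripper_width: 0.0394
```

```bash
python3 plan.py
```

```text
t 23.15 P [ 0.5908 -0.0627  0.0376] clamp mm [87.  71.2 37.6] F clamp [-0.4  0.9  5.8] w 0.0394
```

Gripped at 39.4 mm. Tube underside is 9.6 mm below the TCP. Lifting straight up.

>>> {"name": "apply_moves", "arguments": {
  "targets": [
    [0, 0, -0.02, 0, 0, 0],
    [0, 0, -0.06, 0, 0, 0],
    [0, 0, -0.12, 0, 0, 0],
    [0, 0, -0.18, 0, 0, 0],
    [0, 0, -0.24, 0, 0, 0],
    [0, 0, -0.25, 0, 0, 0],
    [0, 0, -0.25, 0, 0, 0]
  ]
}}

```text
time_s: 23.85
position: [0.5892, -0.0622, 0.1622]
orientation: [2.418, 2.001, 0.004]
wrist_force: [0.5, 0.0, -4.1]
gripper_width: 0.0395
```

```bash
python3 plan.py 0.533 -0.328 0.15
```

```text
t 23.85 P [ 0.5892 -0.0622  0.1622] clamp mm [ 86.8  69.5 162.2] F clamp [-0.1  0.5 -4.1] w 0.0395
target [ 0.533 -0.328  0.15 ] row [-0.5433 -0.0109  0.0242] [ 0.005 -0.    -0.   ]
```

>>> {"name": "apply_moves", "arguments": {
  "targets": [
    [-0.04, 0, 0, 0.005, 0, 0],
    [-0.11, 0, 0, 0.005, 0, 0],
    [-0.18, 0, 0, 0.005, 0, 0],
    [-0.25, -0.005, 0, 0.005, 0, 0],
    [-0.32, -0.01, 0, 0.005, 0, 0],
    [-0.39, -0.01, 0, 0.005, 0, 0],
    [-0.46, -0.01, 0.01, 0.005, 0, 0],
    [-0.51, -0.01, 0.02, 0.005, 0, 0],
    [-0.54, -0.01, 0.024, 0.005, 0, 0],
    [-0.543, -0.01, 0.024, 0.005, 0, 0],
    [-0.543, -0.01, 0.024, 0.005, 0, 0]
  ]
}}

```text
time_s: 24.95
position: [0.5337, -0.3264, 0.1489]
orientation: [-2.418, -2.001, -0.001]
wrist_force: [0.3, 0.1, -4.5]
gripper_width: 0.0393
```

```bash
python3 plan.py 0.533 -0.328 0.03; python3 - <<'E'
from wp import *
s=env.read_state(); d=wcam(s,env.get_image("wrist")); cv2.imwrite("pics/w5.png",d["img"])
R0=R.from_rotvec(s["orientation"])
im=d["img"]
# overlay: tray inner floor rectangle of planned pose
th=np.radians(-4.8); u=np.array([np.cos(th),np.sin(th)]); v=np.array([-u[1],u[0]])
for col,c0 in (((0,0,255),(0.533,-0.331)),):
    P=[[*(np.array(c0)+a*.1*u+b*.075*v),.03] for a,b in ((1,1),(1,-1),(-1,-1),(-1,1))]
    cv2.polylines(im,[np.int32(proj(d,P))],True,col,1)
cv2.imwrite("pics/w5o.png",im)
E
```

```text
t 24.95 P [ 0.5337 -0.3264  0.1489] clamp mm [356.8  64.4 148.9] F clamp [-0.2  0.3 -4.5] w 0.0393
target [ 0.533 -0.328  0.03 ] row [-0.0039 -0.0003  0.2378] [-0.002 -0.003  0.   ]
```

View pics/w5o.png

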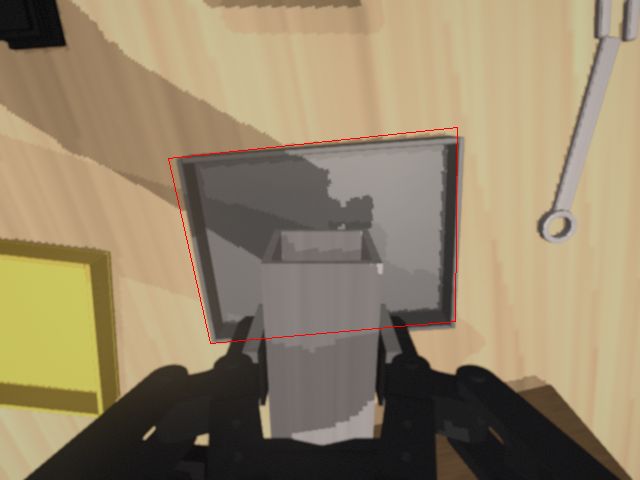

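The wrist view shows the tray rim within a few pixels of the overlay, with the tube gripped squarely over the middle. Lowering gently.

>>> {"name": "apply_moves", "arguments": {
  "targets": [
    [0, 0, 0.03, 0, 0, 0],
    [0, 0, 0.09, 0, 0, 0],
    [0, 0, 0.15, 0, 0, 0],
    [0, 0, 0.2, 0, 0, 0],
    [0, 0, 0.23, 0, 0, 0],
    [-0.004, 0, 0.24, 0, 0, 0],
    [-0.004, 0, 0.248, 0, 0, 0],
    [-0.004, 0, 0.248, 0, 0, 0],
    [-0.004, 0, 0.248, 0, 0, 0]
  ]
}}

```text
time_s: 25.9
position: [0.534, -0.3305, 0.027]
orientation: [2.419, 2.001, 0.001]
wrist_force: [0.4, -0.5, -4.0]
gripper_width: 0.0391
```

>>> {"name": "apply_moves", "arguments": {
  "targets": [
    [0, 0, 0.004, 0, 0, 0],
    [0, 0, 0.008, 0, 0, 0],
    [0, 0, 0.012, 0, 0, 0],
    [0, 0, 0.014, 0, 0, 0],
    [0, 0, 0.014, 0, 0, 0]
  ]
}}

```text
time_s: 26.4
position: [0.5331, -0.33, 0.0187]
orientation: [-2.42, -2.002, 0.0]
wrist_force: [-0.3, 0.3, -3.6]
gripper_width: 0.0395
```

```bash
python3 plan.py
```

```text
t 26.4 P [ 0.5331 -0.33    0.0187] clamp mm [360.4  64.6  18.7] F clamp [-0.3 -0.4 -3.6] w 0.0395
```

>>> {"name": "apply_moves", "arguments": {
  "targets": [
    [0, 0, 0.002, 0, 0, 0],
    [0, 0, 0.004, 0, 0, 0],
    [0, 0, 0.006, 0, 0, 0],
    [0, 0, 0.006, 0, 0, 0]
  ]
}}

```text
time_s: 26.8
position: [0.5332, -0.33, 0.0157]
orientation: [-2.42, -2.002, 0.0]
wrist_force: [-0.2, 0.0, -3.8]
gripper_width: 0.0395
```

>>> {"name": "apply_moves", "arguments": {
  "targets": [
    [0, 0, 0.002, 0, 0, 0],
    [0, 0, 0.004, 0, 0, 0],
    [0, 0, 0.006, 0, 0, 0],
    [0, 0, 0.006, 0, 0, 0]
  ]
}}

```text
time_s: 27.2
position: [0.5333, -0.3301, 0.0137]
orientation: [2.421, 2.002, 0.0]
wrist_force: [-0.9, 1.1, 3.6]
gripper_width: 0.0395
```

The tube is on the floor: contact at TCP z 13.7 mm against 13.6 predicted, with about 7 N of load. Releasing and withdrawing.

>>> {"name": "apply_moves", "arguments": {
  "targets": [
    [0, 0, 0, 0, 0, 0],
    [0, 0, 0, 0, 0, 0],
    [0, 0, 0, 0, 0, 0],
    [0, 0, 0, 0, 0, 0],
    [0, 0, 0, 0, 0, 0],
    [0, 0, 0, 0, 0, 0]
  ],
  "gripper": 60
}}

```text
time_s: 27.8
position: [0.5333, -0.3301, 0.0128]
orientation: [-2.421, -2.002, 0.0]
wrist_force: [0.4, 0.2, -0.3]
gripper_width: 0.0654
```

>>> {"name": "apply_moves", "arguments": {
  "targets": [
    [0, 0, -0.01, 0, 0, 0],
    [0, 0, -0.04, 0, 0, 0],
    [0, 0, -0.1, 0, 0, 0],
    [0, 0, -0.2, 0, 0, 0],
    [0, 0, -0.3, 0, 0, 0],
    [0, 0, -0.3, 0, 0, 0],
    [0, 0, -0.3, 0, 0, 0]
  ]
}}

```text
time_s: 28.5
position: [0.5342, -0.3307, 0.1655]
orientation: [2.418, 2.0, 0.002]
wrist_force: [-0.6, 0.5, -1.2]
gripper_width: 0.065
```

```bash
python3 plan.py; python3 - <<'E'
from wp import *
s=env.read_state(); d=wcam(s,env.get_image("wrist")); R0=R.from_rotvec(s["orientation"])
g=cv2.cvtColor(d["img"],cv2.COLOR_BGR2GRAY)
t=np.arange(-66,67,4)
for z in (.044,):
  for nm,tx,ty in (("x",t,0*t),("y@15",0*t+15,t)):
    P=s["position"]+R0.apply(np.c_[tx,ty,0*t]/1000); P[:,2]=z; q=proj(d,P).round().astype(int)
    print(nm,[(int(a),int(g[v,u])) for a,(u,v) in zip(t,q) if 0<=v<480 and 0<=u<640])
# jaw still open & stock unmoved: compare top view with first
a=cv2.imread("pics/top0.png"); b=env.get_image("top")["img"]
m=(cv2.absdiff(a,b).max(2)>40).astype(np.uint8); m=cv2.morphologyEx(m,cv2.MORPH_OPEN,np.ones((3,3)))
n,l,st,c=cv2.connectedComponentsWithStats(m); print(st[1:][st[1:,4]>15].tolist())
E
```

```text
t 28.5 P [ 0.5342 -0.3307  0.1655] clamp mm [360.9  65.7 165.5] F clamp [-0.4 -0.7 -1.2] w 0.065
x [(-66, 71), (-62, 64), (-58, 65), (-54, 68), (-50, 119), (-46, 118), (-42, 54), (-38, 161), (-34, 163), (-30, 164), (-26, 165), (-22, 173), (-18, 179), (-14, 180), (-10, 165), (-6, 127), (-2, 125), (2, 125), (6, 124), (10, 124), (14, 124), (18, 124), (22, 124), (26, 124), (30, 124), (34, 124), (38, 123), (42, 123), (46, 118), (50, 113), (54, 148), (58, 149), (62, 150), (66, 139)]
y@15 [(-66, 74), (-62, 73), (-58, 74), (-54, 74), (-50, 74), (-46, 74), (-42, 73), (-38, 73), (-34, 74), (-30, 75), (-26, 76), (-22, 79), (-18, 120), (-14, 124), (-10, 127), (-6, 122), (-2, 125), (2, 124), (6, 125), (10, 122), (14, 123), (18, 122), (22, 105), (26, 89), (30, 88), (34, 110), (38, 142), (42, 142), (46, 143), (50, 141), (54, 141), (58, 141), (62, 140), (66, 139)]
[[323, 152, 203, 328, 25512], [520, 164, 23, 20, 140], [544, 179, 5, 9, 37], [539, 195, 6, 8, 32], [330, 203, 18, 11, 102], [538, 202, 9, 11, 52], [349, 207, 6, 4, 21], [326, 209, 41, 18, 289], [224, 339, 5, 4, 16], [94, 338, 227, 62, 5713], [198, 341, 37, 17, 157], [86, 362, 8, 5, 28], [81, 368, 12, 9, 66], [0, 393, 287, 87, 11222], [298, 401, 8, 5, 30], [318, 405, 12, 6, 63], [328, 412, 31, 35, 365], [318, 441, 39, 39, 733]]
```

```bash
python3 - <<'E'
from h import *
a=cv2.imread("pics/top0.png",0); b=cv2.resize(cv2.imread("pics/t5.png",0),(85,70),interpolation=cv2.INTER_AREA)
f=lambda im,x,y:np.float32(im[y:y+36,x:x+24])
print("jaw patch shift px (start->after release)",cv2.phaseCorrelate(f(a,368,208),f(b,58,18),cv2.createHanningWindow((24,36),cv2.CV_32F)))
now=env.get_image("top")["img"]; print("now vs start jaw absdiff",cv2.absdiff(cv2.cvtColor(now,6),a)[208:244,374:390].mean(), env.read_state()["wrist_force"].round(1))
E
```

```text
jaw patch shift px (start->after release) ((0.11169676782128057, -0.03915716699296112), 0.9498537949941777)
now vs start jaw absdiff 12.112847222222221 [0.4 0.7 0.3]
```

The jaw is back within 0.3 mm of its start position. The gap from pad to tube end in the post-release picture measures about 37 mm, against 38 for fully open. Handing in.

```bash
python3 -c "
from station import env
print(env.job_done()); print(env.read_state()['time_s'])"
```

```text
the job is handed in; nothing more can be done
None
the job is handed in; nothing more can be done
```

I pressed the plug home, pressed the release so the jaw sprang back, laid the leg flat in the grey tray, and handed the job in at about 29 s. No verdict is reported.

- **Plug:** It took five full trigger strokes and a partial sixth. On the sixth the push rose from about 7.8 N to about 15 N, so I stopped there. The last reading was 15.8 N, against the 20 N that cracks the plug.
- **Release:** I held the tab about 0.8 s. The jaw came back to within about 0.3 mm of where it started. The pad-to-tube gap in that picture measured about 37 mm, against 38 mm fully open, so the jaw is within about 1 to 2 mm of open.
- **Tray:** The tube touched the floor at the height predicted, with about 7 N of net force, and was released there. After withdrawing, the wrist image shows it lying along its length near the tray's centre.

**Checks that disagreed or fell short:**
- **Clamp position:** The top camera and the robot's contacts and wrist view differed by about 6 to 9 mm along the clamp. I went by contact and the wrist view.
- **Jaw in the last picture:** The final comparison of the jaw area was inconclusive; the difference from the start may be the arm's shadow. The jaw result rests on the earlier picture.
- **Other stock:** I compared the last top view with the first. It flagged changes that I put down to the arm, its shadow and the tube's removal, but did not trace one by one. I never touched the other stock.

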